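# Set a bar up in the hand shear against its fence and length stop

### The job

The long flat steel bar lies loose and askew on the feed table of the farrier's hand shear. With the fingertips, push it back flat against the fence along its whole length and slide it through the open jaws until its end meets the length stop, so that it is ready to be cut. Only push it, do not pick it up off the table, and leave everything else on the bench and the table as it lies.

Things in the scene. Friction and masses are not known exactly. Their poses are not given: they have to be found in the camera images.
- shear: Green hand-lever bar shear, bolted to the bench with its feed table; fixed; place and yaw change. Origin at bench level where the line of the fence's face crosses the blade plane. Axes: +x (away from the robot) points into the fence, +y along the fence in the feeding direction, through the jaws to the length stop, z up. Its body fills x above 40 mm, 200 mm high; lever 520 mm.
- feed_table (a point): Centre of the feed table's top, a flat dark steel plate 180 mm (x) by 414 mm (y), 60 mm above the bench; same axes as the shear. In the shear's frame it spans x = -160 to +20 mm, y = -420 to -6 mm.
- fence (a point): Fence: straight aluminium flat along the back of the feed table, 10 mm thick, 15 mm high above the table, from y = -405 to -20 mm. The point is on the line of its face (x = 0), in the blade plane (y = 0), at the height of the table's top; same axes as the shear.
- jaws (a point): Middle of the bar's path between the blades, at the height of the table's top; same axes as the shear. Jaws and hold-down stand from 40 mm before this point (-y) to 75 mm after it, up to 200 mm high. The lower blade lies 0.5 mm below the table top; over the bar's path at least 25 mm is free. The raised upper jaw reaches 75 mm from here towards the robot.
- stop_face (a point): Length stop: steel plate 85 mm wide, 52 mm high, clamped on a rod beyond the jaws; fixed, set 60 to 110 mm past the blades, different each time. The point is on the face that the bar's end meets, 6 mm above the table top and 12.5 mm from the fence line, so the middle of the bar's leading end comes here, arriving along +y. Same axes as the shear.
- bar: The long bar: plain flat steel, 25 mm wide (its x), 300 mm long (its y), 12 mm thick, 0.5 to 0.9 kg, loose on the feed table, its middle line 45 to 80 mm off the fence, up to 0.12 rad askew, its leading (+y) end 20 to 70 mm short of the blades. Friction about 0.6. Origin at the centre of its underside; +y points roughly along the feed direction.
- bar_lead (a point): Centre of the bar's leading end face (+150 mm along its y, 6 mm above its underside).
- bar_tail (a point): Centre of the bar's trailing end face (-150 mm along its y, 6 mm above its underside).
- offcut: Bystander: short offcut of the same bar, 25 x 60 x 12 mm, lying on the feed table at its near edge close to the jaws. Origin at the centre of its underside.
- shoe_a: Bystander: dark horseshoe, about 140 mm across, 10 mm thick, on the bench in front of the length stop. Origin at the centre of its curve, on the bench.
- shoe_b: Bystander: larger dark horseshoe on the bench to the right of the feed table. Origin at the centre of its curve, on the bench.
- hammer: Bystander: hammer, 310 mm long, 38 mm high, lying along its y with the head to +y, on the bench in front of the shear. Origin under the handle, 55 mm from the head.
- tongs: Bystander: steel tongs, 300 mm long, lying along their x, on the right of the bench. Origin near the rivet.
- rasp: Bystander: rasp, 470 mm long with a wooden handle, lying along its x (handle to -x), on the bench between the robot and the feed table, to the right. Origin under the middle of the blade; 28 mm high.
- brush: Bystander: wire brush, 200 x 30 mm, 34 mm high, lying along its x on the bench just past the right end of the feed table. Origin at the centre of its underside.

How it is judged:
At the end, for the whole second after the job is handed in: The bar lies flat on the feed table, at rest, against the fence (both ends within 3 mm of it), its leading end through the jaws and within 3 mm of the length stop's face (y of bar_lead in the frame of stop_face between -0.003 and 0.003 m and x of bar_lead in the frame of fence between -0.0155 and -0.0095 m and z of bar_lead in the frame of fence between 0.003 and 0.009 m and x of bar_tail in the frame of fence between -0.0155 and -0.0095 m and z of bar_tail in the frame of fence between 0.003 and 0.009 m and linear speed of bar below 0.01 m/s); the robot touches nothing.
It fails at once if the bar is lifted: an end more than 10 mm off the feed table (z of any of bar_lead, bar_tail in the frame of fence above 0.016 m).
It fails at once if a bystander (offcut, horseshoe, hammer, tongs, rasp, brush) is moved more than 15 mm (distance of any of offcut, shoe_a, shoe_b, hammer, tongs, rasp, brush from where it was at the start of the episode above 0.015 m).
It also fails if it takes over 58 s, if anything falls off the work surface, if the arm or the gripper's body presses on something with over 40 N, if the wrist force passes 120 N, or if a joint passes its speed limit or range.

### The arm

A 7-joint arm with a two-finger parallel gripper is mounted at the origin on the work surface. World frame = base frame: x ahead of the robot, y to its left, z up, the work surface at z = 0. Lengths are in m, angles in rad, forces in N, time in s.
With the tool pointing down it reaches from about 0.375 to 0.925 m from the base axis. Payload 3.1 kg.
Tool frame: the origin (TCP) lies between the finger pads; the fingertips stand 19 mm ahead of it and the grasp point (between the pads) is the TCP; z points along the fingers, y is the line along which they close (so a half turn about z gives the same grasp; the last joint's range is limited). The gripper opens to 85 mm and grips with 20 to 120 N. Pads are 22 mm wide; open, the fingers measure 114 mm over their backs; the gripper's body (76 mm by 85 mm) begins 54 mm behind the grasp point. The pads swing forward as they close: fully open they stand 13 mm farther back than shut.
Start: joints at [-1.336, 0.383, 0.044, 1.598, -0.018, 1.161, -0.05], TCP at [0.212, 0.614, 0.25] pointing down, gripper open.
Joint ranges: [-2.61, 2.61], [-0.41, 2.15], [-1.48, 1.57], [0, 2.5], [-1.57, 4.71], [0.05, 1.97], [-2.85, 2.85]. Speed limits (rad/s): [2.79, 2.79, 3.14, 3.14, 3.14, 3.14, 3.14].

### API

Orientations are given as a unit quaternion [x, y, z, w].
In Python, from bench import move_ptp, movel, move_j, move_gripper, pause, inverse_kinematics, read_camera, camera_params, MotionError, sign_off, look_for, tip_of, read_time_s, read_qpos, read_joint_vel, read_effort, read_eef_pos, read_tcp_rot, read_ft_force, read_ft_torque, read_finger_gap, read_grasp_force gives the robot as it stands. Calls block until the motion is done:
- move_ptp(position, orientation): joint-space move of the TCP to a pose.
- movel(position, orientation=None, speed=0.15): straight line of the TCP; orientation=None keeps the orientation; speed is the mean speed in m/s.
- move_j(angles): joint-space move.
- move_gripper(opening, effort=None): finger opening in m; effort is the grip in N (None keeps the last); returns when the fingers have stopped.
- pause(seconds).
- inverse_kinematics(position, orientation): joint angles nearest the present ones, or None.
- read_camera(name): name is "scene" or "top" or "wrist"; returns the picture (384x512x3 uint8, red, green, blue); there is no depth.
- camera_params(name): a dict with "K" (3x3 intrinsics, pixels), "camera_from_world" (4x4, takes a point from world to camera coordinates). Camera axes: x right, y down, z forward; pixel columns grow to the right and rows downward; lengths in m; the calibration is good to about 2 mm. The wrist camera is an equidistant fisheye: a pixel r from the principal point sees the ray r / f radians off the axis. A picture is of the moment at which its call begins: read the wrist's pose just before it. camera_params takes no time and is no camera call; for the wrist camera it gives the pose at the moment of the call.
A pose or a line that the arm cannot do raises MotionError and nothing moves.
- sign_off(): hands the job in; it is judged then, once.
Trained networks look in the newest picture that a camera, given by its name, has taken for a name from the list of things; names that differ only in an ending like _2 or _b are one class to them, and where a whole thing is asked for, a point or a joint stands for the part that bears it (a point fixed in the world has none). Each returns a list of dicts, best first, with "confidence" (0 to 1); they miss things now and then, are a little off and sometimes report something else, mostly with a low value. They report only what shows in the picture. A call takes as long as a camera call.
- look_for(camera, name): "at" ([column, row] in pixels, amid what is visible of it).
- tip_of(camera, name): "at" ([column, row] in pixels: a listed point, or the origin of a listed thing).
Readings, each from a call of its own:
- read_time_s(): time.
- read_qpos(): joint angles.
- read_joint_vel(): joint speeds.
- read_effort(): joint torques, N m.
- read_eef_pos(): TCP position.
- read_tcp_rot(): TCP orientation.
- read_ft_force(): force on the tool from outside, world axes, zero at the start.
- read_ft_torque(): the same for the moment, N m.
- read_finger_gap(): finger opening in m.
- read_grasp_force(): force on a finger pad.
Only numpy, scipy, OpenCV 4.12 (cv2) and the standard library are available. Lean on these libraries where they do the work, as an engineer would, in place of code of your own. Each camera call takes 0.05 s, during which the arm holds its last target. There are 200 camera calls.

## Working session

There is one attempt and no reset: what is moved stays moved. The work goes in short steps, each a Python script; the robot and the scene stay as the last script left them, time stands still between calls to the robot, and variables do not carry over. Pictures are saved under pics/ and viewed, at most 10 in all, crops included, and the job is handed in when it is done.

```bash
mkdir -p pics; ls
cat > h.py <<'E'
import numpy as np, cv2
from bench import *
def proj_to_plane(cam,px,z):
    p=camera_params(cam);K=np.array(p["K"]);T=np.array(p["camera_from_world"])
    r=np.linalg.inv(K)@np.array([px[0],px[1],1.]); R=T[:3,:3];c=-R.T@T[:3,3];d=R.T@r
    return c+d*(z-c[2])/d[2]
def project(cam,P):
    p=camera_params(cam);K=np.array(p["K"]);T=np.array(p["camera_from_world"])
    q=K@(T[:3,:3]@np.array(P)+T[:3,3]); return q[:2]/q[2]
def save(cam,name):
    im=read_camera(cam);cv2.imwrite("pics/"+name,im[:,:,::-1]);return im
E
python3 - <<'E'
from h import *
a=save("top","top.png");b=save("scene","scene.png")
cv2.imwrite("pics/both.png",cv2.resize(np.vstack([a,b])[:,:,::-1],(400,600)))
Z=dict(bar_lead=.066,bar_tail=.066,bar=.06,fence=.06,jaws=.06,stop_face=.066,feed_table=.06,shear=0,offcut=.06,hammer=0,shoe_a=0,rasp=0,brush=0,tongs=0)
print(read_tcp_rot(),read_time_s())
for cam in("top","scene"):
  for n,z in Z.items():
    r=tip_of(cam,n)
    for d in r[:2]: print(cam,n,np.round(d["at"],1),round(d["confidence"],2),proj_to_plane(cam,d["at"],z).round(4)[:2])
  c=np.linalg.inv(np.array(camera_params(cam)["camera_from_world"]));print(c[:3,3],c[:3,2])
E
```

```text
pics
[ 1.65579568e-01  9.86195671e-01 -1.21896558e-03 -1.36568711e-04] 0.1
top bar_lead [211.7 176.3] 0.76 [0.533 0.052]
top bar_tail [317.7 172.5] 0.82 [ 0.5211 -0.2709]
top bar_tail [167.1 158. ] 0.37 [0.6009 0.1857]
top bar [262.1 173.8] 0.97 [ 0.531  -0.1017]
top fence [199.5 158.2] 0.72 [0.5948 0.0872]
top fence [202.3 160.8] 0.72 [0.5858 0.079 ]
top jaws [199.2 158.2] 0.95 [0.5949 0.0881]
top jaws [164.5 159.2] 0.24 [0.5995 0.195 ]
top stop_face [163.2 158.1] 0.55 [0.6015 0.1976]
top feed_table [269.5 175.6] 0.64 [ 0.5237 -0.1238]
top feed_table [198.9 159.8] 0.64 [0.5898 0.0893]
top shear [201.1 161.7] 0.98 [0.6011 0.0899]
top offcut [220.8 198.3] 0.63 [0.4641 0.0286]
top hammer [128. 269.] 0.71 [0.2771 0.3283]
top shoe_a [145.  184.6] 0.87 [0.5384 0.2721]
top shoe_a [203.3 159.4] 0.67 [0.6083 0.0825]
top rasp [346.2 254.9] 0.58 [ 0.2701 -0.3424]
top brush [351.7 159.5] 0.94 [ 0.5725 -0.3968]
top tongs [383.  148.4] 0.8 [ 0.6023 -0.5031]
top tongs [214.2 173.4] 0.64 [0.559  0.0497]
[ 0.22275176 -0.06161272  1.27148937] [ 0.20955745 -0.01670571 -0.97765362]
scene bar_lead [302.
[... 230 characters left out ...]
_face [360.4 198.7] 0.6 [0.5961 0.1893]
scene feed_table [242.6 206.2] 0.56 [ 0.5368 -0.1275]
scene shear [324.9 225.3] 0.59 [0.6079 0.0889]
scene offcut [292.8 176.1] 0.46 [0.4493 0.0475]
scene hammer [351.  148.8] 0.93 [0.2845 0.3364]
scene hammer [301.9 192.9] 0.16 [0.4645 0.0768]
scene shoe_a [ 84.6 219. ] 0.93 [ 0.4136 -0.551 ]
scene shoe_a [371.5 195.8] 0.66 [0.531  0.2777]
scene rasp [158.7 177.7] 0.92 [ 0.2792 -0.3405]
scene brush [142.4 248.8] 0.98 [ 0.5636 -0.3994]
scene brush [324.2 227.6] 0.68 [0.6154 0.0834]
scene tongs [100.6 271.2] 0.87 [ 0.6085 -0.4982]
scene tongs [ 83.4 220.5] 0.32 [ 0.4189 -0.5536]
[ 1.19350574 -0.28340393  0.70274916] [-0.73088609  0.21273737 -0.64849699]
```

Run:
```python
import cv2
a=cv2.imread("pics/top.png")[110:240,110:380];cv2.imwrite("pics/topc.png",cv2.resize(a,None,fx=2.96,fy=2.96,interpolation=cv2.INTER_CUBIC))
a=cv2.imread("pics/scene.png")[100:300,120:420];cv2.imwrite("pics/scenec.png",cv2.resize(a,None,fx=2.66,fy=2.66,interpolation=cv2.INTER_CUBIC))
```

```text
(no output)
```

View pics/topc.png

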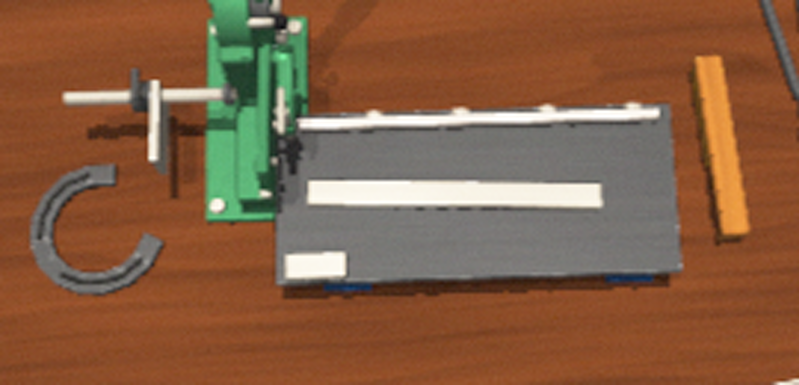

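View pics/scenec.png

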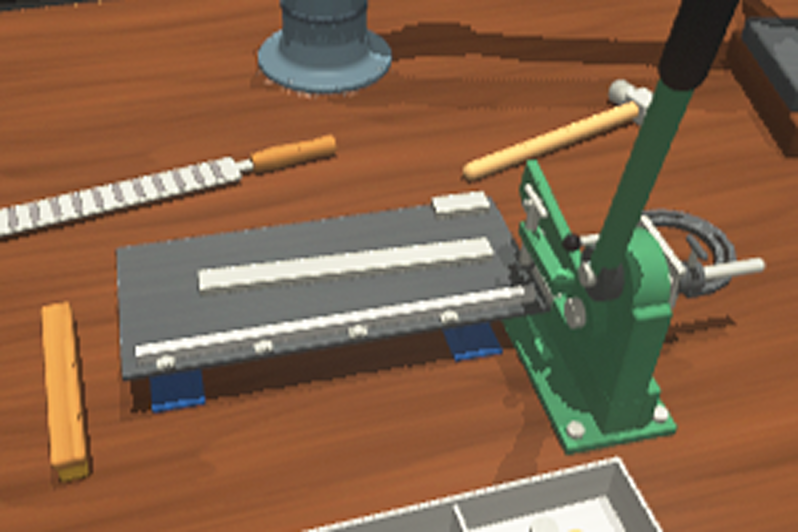

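The pictures show the bar at crop columns 308–602 and row ~194, the fence face at rows 117–130, the stop at (155,155), and the offcut at (315,265). The lever leans away from the robot. Next I'll measure the edges more precisely.

Run:
```python
from h import *
im=cv2.imread("pics/top.png");S=4
g=cv2.resize(im,None,fx=S,fy=S,interpolation=cv2.INTER_CUBIC);m=(g.min(2)>170).astype(np.uint8)
n,l,st,c=cv2.connectedComponentsWithStats(m)
for i in range(1,n):
  x,y,w,h,a=st[i]
  if a<300 or not(130*S<x<345*S and 130*S<y<215*S):continue
  pts=np.argwhere(l==i)[:,::-1].astype(np.float32)
  r=cv2.boxPoints(cv2.minAreaRect(pts)); px=(r+.5)/S-.5
  print("comp",(c[i]/S).round(1),a,"px",px.round(1).tolist())
  for z in(.06,.072,.075): print(z,[proj_to_plane("top",p,z)[:2].round(4).tolist() for p in px])
# table corners, from crop
for p in [(682,270),(277,284),(668,105)]:
  q=np.array(p)/2.96+110; print("corner",proj_to_plane("top",q,.06)[:2].round(4))
```

```text
comp [162.  150.6] 1131 px [[159.6999969482422, 163.60000610351562], [160.1999969482422, 136.8000030517578], [163.3000030517578, 136.89999389648438], [162.89999389648438, 163.6999969482422]]
0.06 [[0.5865, 0.21], [0.6732, 0.2065], [0.6723, 0.1967], [0.5856, 0.2003]]
0.072 [[0.5829, 0.2073], [0.6687, 0.2038], [0.6678, 0.1941], [0.582, 0.1977]]
0.075 [[0.582, 0.2066], [0.6676, 0.2032], [0.6667, 0.1935], [0.5811, 0.1971]]
comp [174.5 141.7] 896 px [[164.60000610351562, 140.0], [184.10000610351562, 139.60000610351562], [184.1999969482422, 142.60000610351562], [164.6999969482422, 143.0]]
0.06 [[0.6618, 0.1931], [0.6587, 0.1324], [0.6487, 0.1325], [0.6518, 0.1932]]
0.072 [[0.6575, 0.1906], [0.6544, 0.1305], [0.6445, 0.1306], [0.6475, 0.1906]]
0.075 [[0.6564, 0.1899], [0.6533, 0.13], [0.6434, 0.1301], [0.6465, 0.19]]
comp [204.7 147.6] 412 px [[202.10000610351562, 153.6999969482422], [203.5, 139.5], [206.39999389648438, 139.8000030517578], [205.0, 154.0]]
0.06 [[0.6087, 0.0784], [0.6544, 0.0721], [0.6529, 0.0631], [0.6072, 0.0695]]
0.072 [[0.6049, 0.0771], [0.6502, 0.0708], [0.6486, 0.0619]
[... 1146 characters left out ...]
, 0.0472], [0.5532, 0.0456], [0.5286, -0.2579], [0.5019, -0.2549]]
0.072 [[0.5235, 0.0461], [0.55, 0.0446], [0.5255, -0.2559], [0.4991, -0.253]]
0.075 [[0.5227, 0.0458], [0.5492, 0.0443], [0.5248, -0.2554], [0.4985, -0.2525]]
comp [216.5 199.5] 2624 px [[205.6999969482422, 195.39999389648438], [226.0, 194.1999969482422], [226.5, 202.60000610351562], [206.1999969482422, 203.8000030517578]]
0.06 [[0.4763, 0.0737], [0.4754, 0.0121], [0.4495, 0.0122], [0.4505, 0.0735]]
0.072 [[0.4738, 0.0724], [0.4729, 0.0114], [0.4472, 0.0114], [0.4482, 0.0722]]
0.075 [[0.4732, 0.0721], [0.4723, 0.0112], [0.4467, 0.0113], [0.4476, 0.0718]]
corner [ 0.4285 -0.3309]
corner [0.4445 0.0816]
corner [ 0.6047 -0.3368]
```

```bash
cat >> h.py <<'E'
from scipy.spatial.transform import Rotation as R_
O=np.array([.609,.086]);yaw=-.041
ex=np.array([np.cos(yaw),np.sin(yaw)]);ey=np.array([-np.sin(yaw),np.cos(yaw)])
def quat(turn=0):
    a=yaw+turn; y=np.array([-np.sin(a),np.cos(a),0]);z=np.array([0,0,-1.]);x=np.cross(y,z)
    return R_.from_matrix(np.c_[x,y,z]).as_quat()
def W(x,y,z): return [*(O+x*ex+y*ey),z]
def F():
    f=np.array(read_ft_force()); return np.array([f[:2]@ex,f[:2]@ey,f[2]])
def S():
    p=np.array(read_eef_pos()); d=p[:2]-O; return np.array([d@ex,d@ey,p[2]])
def seek(d,step,limit,maxn,speed=.05):
    "step along shear-frame unit d until opposing force exceeds limit"
    d=np.array(d,float);p=S()
    for i in range(maxn):
        p=p+d*step; movel(W(*p),None,speed)
        if -F()@d>limit: return True
    return False
E
python3 - <<'E'
from h import *
q=quat()
move_ptp([.38,.30,.35],q); move_ptp(W(-.130,-.19,.18),q); movel(W(-.130,-.19,.105))
print(read_time_s(),S(),F(),read_finger_gap())
print(seek([0,0,-1],.002,4,22),S(),F(),read_time_s())
E
```

```text
5.1583 [-0.1293905  -0.18984463  0.10540268] [ 0.34536607  0.53377699 -0.30392543] 0.08547797087058935
True [-0.12898496 -0.18993929  0.06592962] [-1.04072018 -0.53583251  6.4918586 ] 10.1583
```

Run:
```python
from h import *
p=S(); movel(W(p[0],p[1],.070)); print(F())
movel(W(-.05,-.19,.070),None,.06); print(S(),F(),read_time_s())
print(seek([1,0,0],.002,14,15),S(),F(),read_time_s())
save("top","top2.png")
a=cv2.imread("pics/top2.png")[110:240,110:380];cv2.imwrite("pics/top2c.png",cv2.resize(a,None,fx=2.96,fy=2.96,interpolation=cv2.INTER_CUBIC))
```

```text
[ 0.26238289 -1.0015257  -0.71847317]
[-0.05019675 -0.18988625  0.06968875] [-2.25807125  0.36293927 -2.03459431] 11.875
True [-0.03966195 -0.1899687   0.06934413] [-14.7134085    1.20085063  10.4793291 ] 13.875
```

View pics/top2c.png

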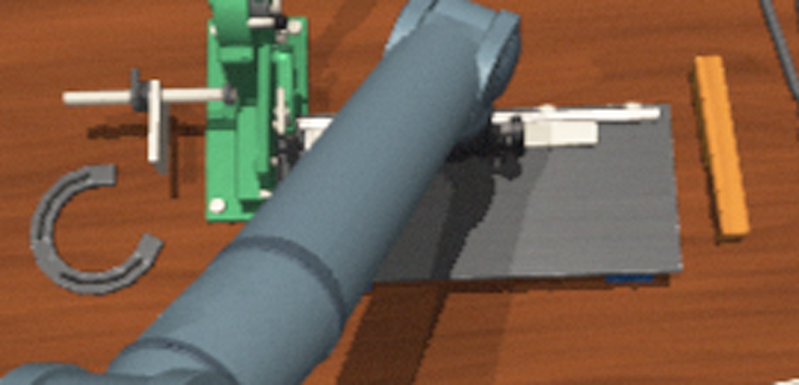

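Run:
```python
from h import *
q=quat()
movel(W(-.055,-.19,.070)); movel(W(-.055,-.19,.13),None,.2)
move_gripper(0.0); movel(W(-.020,-.39,.13),None,.25)
im=read_camera("top"); g=im[145:165,300:335]
movel(W(-.020,-.39,.084),None,.1); print(S(),F(),read_time_s(),read_finger_gap())
cv2.imwrite("pics/top3.png",im[:,:,::-1])
movel(W(-.020,-.345,.084),None,.06);print(S(),F())
movel(W(-.020,-.25,.084),None,.06);print(S(),F(),read_time_s())
save("top","top4.png")
a=cv2.imread("pics/top4.png")[110:240,110:380];cv2.imwrite("pics/top4c.png",cv2.resize(a,None,fx=2.96,fy=2.96,interpolation=cv2.INTER_CUBIC))
```

```text
[-0.02042733 -0.39005834  0.08328741] [0.29314702 0.47273081 0.86793252] 17.05 0.0002470583341107923
[-0.01991135 -0.34482408  0.08407692] [ 1.10306111 -1.68671736 -0.78202524]
[-0.01995615 -0.25004183  0.08402653] [-0.40288071 -3.10735421  0.47548935] 19.6833
```

View pics/top4c.png

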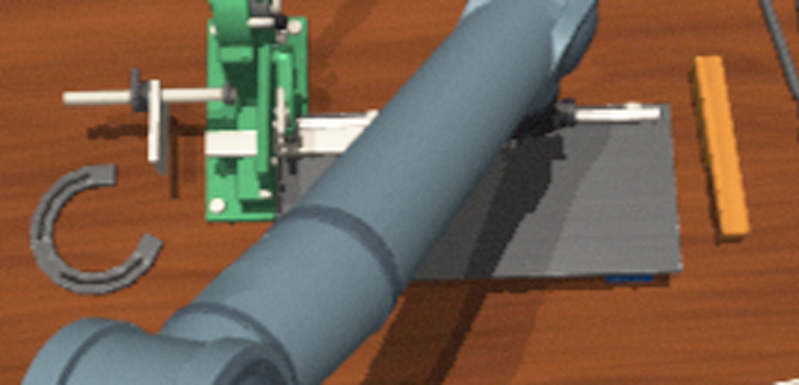

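The bar is through the jaws, with its lead end at crop column 205 and the stop at about 165. I'll keep pushing until it touches the stop.

Run:
```python
from h import *
movel(W(-.020,-.222,.084),None,.06);print(S(),F())
print(seek([0,1,0],.002,13,18),S(),F(),read_time_s())
y=S()[1]
# back off, open, press fence again near tail half
movel(W(-.020,y-.02,.084)); movel(W(-.020,y-.02,.13),None,.2)
im=save("top","top5.png")
move_gripper(.085)
movel(W(-.075,y+.075,.13),None,.25); movel(W(-.075,y+.075,.070),None,.1); movel(W(-.048,y+.075,.070),None,.06)
print(S(),F(),seek([1,0,0],.002,14,10),S(),F(),read_time_s())
```

```text
[-0.01983405 -0.22024903  0.08391504] [-0.03923264 -1.41949314  1.35489783]
True [-0.01945872 -0.20262951  0.08473372] [  0.95324661 -15.23366516  -0.05975201] 23.6
[-0.04788356 -0.12771283  0.06995228] [-0.13163212 -0.08273019  0.11575406] True [-0.03958597 -0.12796769  0.06859654] [-15.1905694    0.83266649  12.13197635] 29.1
```

Run:
```python
from h import *
movel(W(-.06,-.128,.070)); movel(W(-.06,-.128,.16),None,.2)
wp=camera_params("wrist");save("wrist","w1.png")
movel(W(-.12,-.33,.25),None,.3); move_ptp([.30,-.30,.35],quat())
im=save("top","top6.png");save("scene","scene6.png");print(read_time_s())
g=np.vstack([cv2.resize(cv2.imread("pics/top6.png")[125:185,140:345],None,fx=3.9,fy=3.9,interpolation=cv2.INTER_CUBIC),
 cv2.resize(cv2.imread("pics/scene6.png")[165:250,180:380],(799,340),interpolation=cv2.INTER_CUBIC)])
cv2.imwrite("pics/f6.png",g)
m=(cv2.resize(im,None,fx=4,fy=4,interpolation=cv2.INTER_CUBIC).min(2)>170).astype(np.uint8)
for n in("bar_tail","bar_lead","stop_face"):
  for cam in("top","scene"):
    r=tip_of(cam,n)
    if r:
      p=proj_to_plane(cam,r[0]["at"],.066)[:2]-O;print(n,cam,r[0]["at"],round(r[0]["confidence"],2),(p@ex).round(4),(p@ey).round(4))
```

```text
31.95Traceback (most recent call last):
  File "<stdin>", line 6, in <module>
    return _nx.concatenate(arrs, 0, dtype=dtype, casting=casting)
           ~~~~~~~~~~~~~~~^^^^^^^^^^^^^^^^^^^^^^^^^^^^^^^^^^^^^^^
ValueError: all the input array dimensions except for the concatenation axis must match exactly, but along dimension 1, the array at index 0 has size 800 and the array at index 1 has size 799
```

View pics/w1.png

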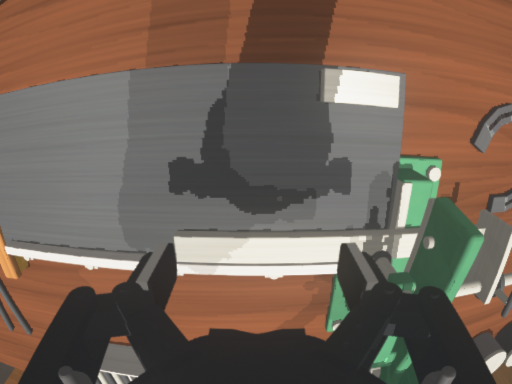

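The wrist view shows the bar running along the fence, from its tail at column 175 through the jaws, with the offcut undisturbed at (360,88). Next I'll check the top and scene views.

Run:
```python
from h import *
g=np.vstack([cv2.resize(cv2.imread("pics/top6.png")[125:185,140:345],(800,234),interpolation=cv2.INTER_CUBIC),
 cv2.resize(cv2.imread("pics/scene6.png")[165:250,180:380],(800,340),interpolation=cv2.INTER_CUBIC)])
cv2.imwrite("pics/f6.png",g)
read_camera("top");read_camera("scene")
for n in("bar_tail","bar_lead","stop_face"):
  for cam in("top","scene"):
    r=tip_of(cam,n)
    if r:
      p=proj_to_plane(cam,r[0]["at"],.066)[:2]-O;print(n,cam,r[0]["at"],round(r[0]["confidence"],2),(p@ex).round(4),(p@ey).round(4))
```

```text
bar_tail top [266.6, 153.5] 0.64 -0.0078 -0.2068
bar_tail scene [253.4, 213.6] 0.86 -0.024 -0.1958
bar_lead top [164.5, 159.6] 0.56 -0.017 0.1072
stop_face top [164.2, 158.4] 0.74 -0.0131 0.1081
```

View pics/f6.png

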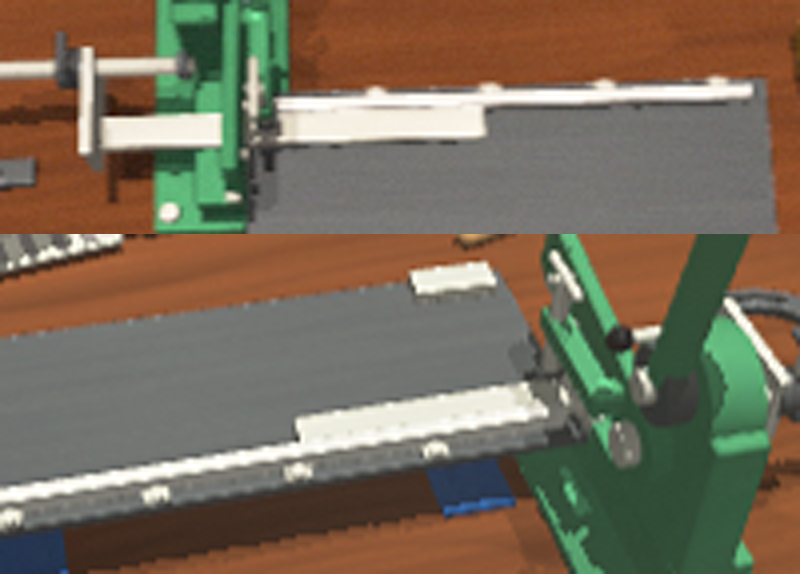

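The bar meets the stop and the fence, but its slope looks slightly different from the fence's, so I'll measure that with sub-pixel edges.

Run:
```python
from h import *
im=cv2.imread("pics/top6.png").astype(float).min(2); im0=cv2.imread("pics/top.png").astype(float).min(2)
def edge(im,c,r0,r1):  # subpixel last bright->dark crossing at 140
    col=im[r0:r1,c]
    for r in range(len(col)-1):
        if col[r]>=140>col[r+1]: e=r0+r+(col[r]-140)/(col[r]-col[r+1]); last=e
    return last if 'last' in dir() else None
def line(im,cols,r0,r1,z):
    P=[]
    for c in cols:
        try: e=edge(im,c,r0,r1)
        except UnboundLocalError: continue
        if e: p=proj_to_plane("top",(c,e),z)[:2]-O; P.append((p@ey,p@ex))
    P=np.array(P); k=np.polyfit(P[:,0],P[:,1],1); k=np.polyfit(*P[abs(P[:,1]-np.polyval(k,P[:,0]))<.003].T,1)
    print(len(P),k.round(4),"at -.2,-.05,.1",np.polyval(k,[-.2,-.05,.1]).round(4)); return k
print("fence");line(im0,range(216,330),140,158,.06);line(im,range(270,330),140,158,.06)
print("bar tail part");line(im,range(214,262),150,168,.06)
print("bar lead part");line(im,range(168,194),150,170,.06)
print("bar whole");line(im,[*range(168,194),*range(214,262)],150,170,.06)
```

```text
fence
114 [0.0005 0.0002] at -.2,-.05,.1 [0.0001 0.0002 0.0002]
60 [0.0036 0.0012] at -.2,-.05,.1 [0.0005 0.001  0.0016]
bar tail part
48 [ 0.0041 -0.0251] at -.2,-.05,.1 [-0.0259 -0.0253 -0.0246]
bar lead part
26 [ 0.016 -0.026] at -.2,-.05,.1 [-0.0292 -0.0268 -0.0244]
bar whole
74 [ 0.0032 -0.0252] at -.2,-.05,.1 [-0.0258 -0.0254 -0.0249]
```

```bash
python3 -c "
from h import *
print(read_time_s(),sign_off())"
```

```text
the job is handed in; nothing more can be done
32.35 None
```

I pushed the bar flat against the fence and up to the length stop, then handed the job in at 32 s; by the camera the bar lies within about 1 mm of the fence line along its length and about 1 mm of the stop, and the judge's result was not shown.

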